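# Gauge and rock out a stuck optical-bench carrier

## Task

The aluminium lens carrier is stuck in the sprung clamp of the optical bench: first check its seated height by gently pressing the height gauge's button down until the foot rests on the carrier's tongue for a moment, then let the gauge spring back up. Next grip the carrier by its square post and rock it in the clamp, leaning it clearly to the robot's left, then clearly to the right, and so on until it frees. Finish while still holding it upright and still, straight above the clamp and just clear of it (about a centimetre), without touching the gauge, and leave the loose things around it alone.

Things in the scene. Friction and masses are not known exactly. Their poses are not given: they have to be found in the camera images.
- bench: dark metal optical-bench section fixed to the table, base plate 100 (x) x 280 (y) x 12 mm thick, the clamp in its middle. Origin: centre of its underside, at table height; z up, x roughly away from the robot, y to its left; yaw within 0.35 rad. Jaw housings stand at |y| 54 to 78 mm, 30 mm high, with end caps to |y|=92 mm.
- clamp (a point): centre of the clamp's mouth, 26 mm above the bench's origin, level with its top edges; the pocket is 14 mm deep. Two fixed cheeks 39 mm apart in x; two aluminium jaws, 10 mm thick, squeeze the carrier's foot from +y and -y with about 20 N each (2 N more per mm pushed out, up to 10 mm); they hold by friction: a straight pull takes some 25 to 50 N.
- carrier: stuck aluminium lens carrier, 0.24 to 0.4 kg. Origin: underside centre of its foot, 12 mm above the bench's origin when seated; axes as the bench's. Foot 36 (x) x 60 (y) x 34 mm high; a tongue 22 mm wide, 10 thick reaches x=+90 mm, top at z=34. Rocking is about its x axis: it pivots on the lower edge of one end (y=+30 or -30 mm) while the other end slides up in its jaw.
- carrier_post (a point): point to grip in the carrier's square post (24 x 24 mm, on the foot's middle, from z=34 to z=79 mm): on its axis, 60 mm above the carrier's origin. Fingers go on the +y and -y faces from above; the foot's shoulders reach 18 mm out each side below. A firm grip of 90 N holds it without slipping.
- carrier_pad (a point): spot on top of the carrier's tongue, 75 mm in +x from the carrier's origin and 34 mm above it, under the gauge's foot.
- gauge: height gauge fixed on the table at the far (+x) end of the tongue. Origin: under the axis of its foot, near the table top; axes roughly as the bench's. A steel column 16 x 26 mm stands at x=+55 mm, its cap's top at z=150 mm; the base plate lies from x=+30 to +100 mm, 90 mm wide. Its slide (arm, foot and button) hangs forward of the column.
- gauge_head (a point): centre of the top of the gauge's round black press button (28 mm across, 6 mm thick); at z=136 mm in the gauge frame when up. It moves down with the slide.
- gauge_foot (a point): centre of the underside of the gauge's round foot (14 mm across), 48 mm straight below gauge_head; 38 to 42 mm above the tongue when up.
- gauge_reading (a joint): how far the gauge's slide is pressed down, m: 0 at the top (its spring holds it there), 0.055 at most; 0.038 to 0.042 when the foot rests on the seated carrier's tongue. The push needed grows from about 1.5 N at the top to about 4 N there, where it meets the rigid tongue. It springs back when let go.
- spare_a: loose bystander: aluminium carrier 50 x 40 x 22 mm with a round post 18 mm across, 72 mm high in all; origin under its centre
- spare_b: loose bystander: another carrier with a round post, same size as spare_a
- lens_ring: loose bystander: dark lens ring 38 mm across, 7 mm high, lying on one side of the gauge; origin under its centre
- thumb_nut: loose bystander: steel thumb nut 22 mm across, 12 mm high, on the other side of the gauge; origin under its centre
- cover_box: loose bystander: blue box 100 x 60 x 45 mm; origin under its centre
- driver: loose bystander: screwdriver 160 mm long, lying
- mirror_block: loose bystander: dark block 30 x 50 x 50 mm; origin under its centre

How it is judged:
By the outcome, as a careful person would: the job done as asked, in the order asked, and still so for the second after the job is handed in, while the arm keeps its last pose, push and grip.
It also fails if it takes over 48 s, if anything falls off the work surface, if the arm or the gripper's body presses on something with over 40 N, if the wrist force passes 120 N, or if a joint passes its speed limit or range.

## Robot

A 7-joint arm with a two-finger parallel gripper is mounted at the origin on the work surface. World frame = base frame: x ahead of the robot, y to its left, z up, the work surface at z = 0. Lengths are in m, angles in rad, forces in N, time in s.
With the tool pointing down it reaches from about 0.425 to 0.8 m from the base axis. Payload 8.3 kg.
Tool frame: the origin (TCP) lies at the very end of the fingers, on their centre line; the grasp point (between the pads) lies 19 mm behind it (manip.tcp_to_grasp is the distance from the TCP to the grasp point, in m); z points along the fingers, x is the direction in which the jaws open and shut, and the axes are right-handed (so a half turn about z gives the same grasp; the last joint's range is limited). The gripper opens to 85 mm and grips with 20 to 120 N. Pads are 22 mm wide; open, the fingers measure 114 mm over their backs; the gripper's body (76 mm by 85 mm) begins 54 mm behind the grasp point. The pads swing forward as they close: fully open they stand 13 mm farther back than shut.
Start: joints at [-1.204, 0.383, 0.016, 1.37, -0.006, 1.388, -0.046], TCP at [0.26, 0.568, 0.199] pointing down, gripper open.
Joint ranges: [-2.95, 2.95], [-0.25, 2.06], [-1.52, 1.56], [0.18, 2.33], [-1.44, 4.58], [0.02, 2.06], [-3.01, 3.01]. Speed limits (rad/s): [2.39, 2.39, 3.01, 3.01, 3.14, 3.14, 3.14].

## Interface

Orientations are given as a 3x3 rotation matrix whose columns are the frame's x, y, z axes.
In Python, from bench import manip gives the robot as it stands.
- The arm moves only by the tool move_arm, never from a script. Its argument "plan" is one flat list of numbers, 7 for each row, row after row: the turn, a rotation vector about the tool's x, y, z in rad, then the shift along the tool's x, y, z in cm, then the opening, from 0 (shut) to 1 (fully open). In form: [wx, wy, wz, x, y, z, grip, wx, wy, wz, x, y, z, grip, ...]. A call has 1 to 20 rows; each row is the pose to reach, as a shift and turn from the pose commanded when the call began, along the tool's axes at that moment; what a row does not reach only later rows make up. A row lasts 1/12 s, in which the tool goes at most 41.7 mm and 7.16 degrees, less where a joint would pass 70% of its speed; a pose out of reach is approached as far as the arm can. A call with a gripper value outside its range is refused whole. The fingers move at their own pace and stop on an object; the grip force is fixed at half the most. Time passes only in rows, so rows that repeat a pose let the fingers close. It gives the time, the measured TCP pose, the force and the opening at its end, in the units of the state.
- manip.observe(): the state, without advancing time (a new reading comes with each control period).
- manip.read_camera(name): name is "side" or "top" or "wrist"; returns the picture (480x640x3 uint8, blue, green, red); there is no depth.
- manip.get_calibration(name): a dict with "intrinsics" (3x3 intrinsics, pixels), "origin" and "attitude" of the camera in the world; the wrist camera has in their place "T_tool_cam" (4x4, takes a point from camera to tool coordinates, whose origin is the TCP and whose axes are the tool frame's). Camera axes: x right, y down, z forward; pixel columns grow to the right and rows downward; lengths in m; the calibration is good to about 2 mm. A picture is of the moment at which its call begins: read the wrist's pose just before it. get_calibration takes no time and is no camera call.
- manip.close_job(): hands the job in, once; it reports no verdict.
The state is a dict: "time_s": time; "joints": joint angles; "qvel": joint speeds; "joint_efforts": joint torques, N m; "position": TCP position; "tool_rot": TCP orientation; "ft_force": force on the tool from outside, world axes, zero at the start; "moment": the same for the moment, N m; "grip_width": finger opening in m.
Only numpy, scipy, OpenCV 4.12 (cv2) and the standard library are available. Lean on these libraries where they do the work, as an engineer would, in place of code of your own. Each camera call takes 0.05 s, during which the arm holds its last target.

## Working session

There is one attempt and no reset: what is moved stays moved. The work goes in short steps, Python scripts to look and compute and a tool call to move; the robot and the scene stay as the last step left them, time stands still between calls to the robot, and variables do not carry over. Pictures are saved under pics/ and viewed, and the job is handed in when it is done.

Besides the shell and the picture viewer there is one more tool, called after ">>>" as name(argument=value, ...) on one line, values as JSON. move_arm: Moves the arm, as the interface text tells. Its arguments: {"type":"object","properties":{"plan":{"type":"array","items":{"type":"number"}}},"required":["plan"]}

```bash
mkdir -p pics; ls; python3 - <<'E'
from bench import manip
import cv2,numpy as np
np.set_printoptions(precision=4,suppress=True)
for n in ["side","top","wrist"]:
    c=manip.get_calibration(n); print(n,c)
    cv2.imwrite(f"pics/{n}0.png",manip.read_camera(n))
s=manip.observe(); print(s); print(manip.tcp_to_grasp)
E
```

```text
pics
side {'intrinsics': array([[545.0316,   0.    , 317.7367],
       [  0.    , 545.0316, 242.4251],
       [  0.    ,   0.    ,   1.    ]]), 'origin': array([ 0.1203, -0.9238,  0.9868]), 'attitude': array([[ 0.9009, -0.2764,  0.3345],
       [-0.4336, -0.6056,  0.6673],
       [ 0.0181, -0.7462, -0.6655]])}
top {'intrinsics': array([[580.4303,   0.    , 316.3489],
       [  0.    , 580.4303, 243.3299],
       [  0.    ,   0.    ,   1.    ]]), 'origin': array([ 0.4896, -0.0211,  1.4741]), 'attitude': array([[-0.0116, -0.9982,  0.0585],
       [-0.9999,  0.0119,  0.0045],
       [-0.0052, -0.0585, -0.9983]])}
wrist {'intrinsics': array([[385.558 ,   0.    , 318.6058],
       [  0.    , 385.558 , 243.6426],
       [  0.    ,   0.    ,   1.    ]]), 'T_tool_cam': array([[ 1.    ,  0.0007,  0.0003, -0.0014],
       [-0.0007,  0.9616,  0.2746, -0.0704],
       [-0.0001, -0.2746,  0.9616, -0.1745],
       [ 0.    ,  0.    ,  0.    ,  1.    ]])}
{'time_s': 0.15, 'joints': array([-1.2039,  0.3841,  0.0164,  1.3709, -0.0063,  1.3882, -0.0465]), 'qvel': array([-0.0012, -0.0021, -0.0001, -0.0025, -0.0008, -0.0001,  0.0007]), 'joint_efforts': array([  0.002 , -62.8156,   0.8453, -37.2164,   0.0164,   0.0111,
         0.0001]), 'position': array([0.2602, 0.5678, 0.1986]), 'tool_rot': array([[ 0.4166,  0.9091, -0.0006],
       [ 0.9091, -0.4166, -0.0014],
       [-0.0016,  0.    , -1.    ]]), 'ft_force': array([ 0.2608, -0.3317,  0.5813]), 'moment': array([ 0.0428, -0.0072,  0.0231]), 'grip_width': 0.08553445594393999}
0.0187
```

View pics/side0.png

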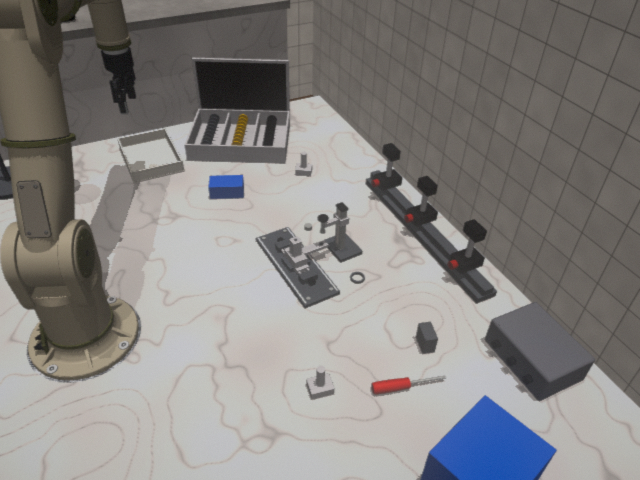

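View pics/top0.png

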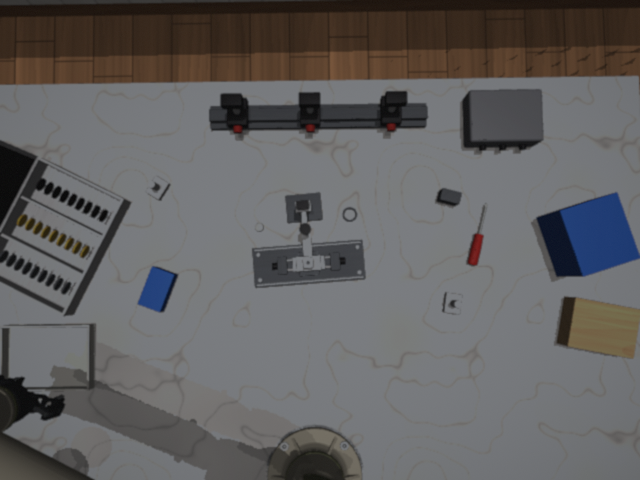

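The side view shows the bench at about (297,266) and the gauge at about (340,230). In the top view the bench is at (308,263), the button at (305,229), the ring at (350,214) and the nut at (259,227). I'll zoom in on both.

```bash
cat > h.py <<'E'
import numpy as np,cv2
from bench import manip
np.set_printoptions(precision=4,suppress=True)
def cam(n,s=None):
    c=manip.get_calibration(n);K=np.array(c['intrinsics'])
    if n=='wrist':
        T=np.array(c['T_tool_cam']);R=np.array(s['tool_rot']);p=np.array(s['position'])
        return K,R@T[:3,:3],R@T[:3,3]+p
    return K,np.array(c['attitude']),np.array(c['origin'])
def ray(C,uv):
    K,R,o=C;d=R@np.linalg.solve(K,[uv[0],uv[1],1.]);return o,d
def plane(C,uv,z):
    o,d=ray(C,uv);return o+d*(z-o[2])/d[2]
def proj(C,P):
    K,R,o=C;q=K@(R.T@(np.asarray(P)-o));return q[:2]/q[2]
def tri(obs):
    A=np.zeros((3,3));b=np.zeros(3)
    for C,uv in obs:
        o,d=ray(C,uv);d=d/np.linalg.norm(d);M=np.eye(3)-np.outer(d,d);A+=M;b+=M@o
    return np.linalg.solve(A,b)
E
python3 - <<'E'
import cv2
t=cv2.imread('pics/top0.png')[180:300,230:390];cv2.imwrite('pics/topz.png',cv2.resize(t,(800,600),interpolation=cv2.INTER_CUBIC))
t=cv2.imread('pics/side0.png')[195:315,245:405];cv2.imwrite('pics/sidez.png',cv2.resize(t,(800,600),interpolation=cv2.INTER_CUBIC))
E
```

```text
(no output)
```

View pics/topz.png

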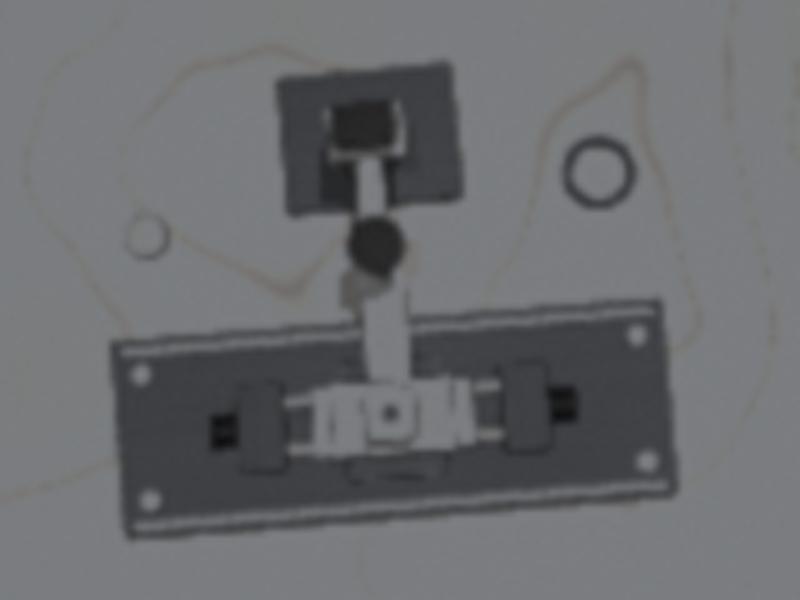

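View pics/sidez.png

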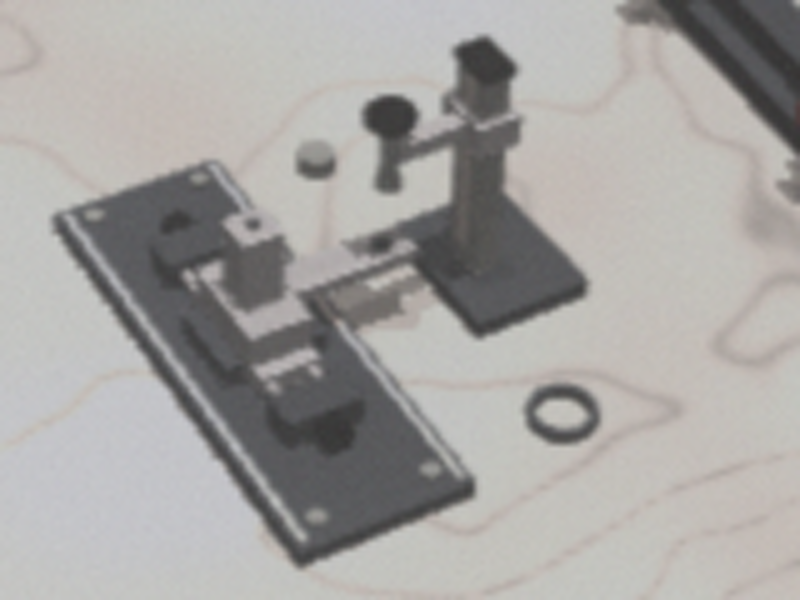

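In the zoomed top view, the plate corners are at about (110,342), (660,300), (677,492) and (127,538). The post top is at (391,413) and the button at (376,246). The side zoom shows the button at (390,116) and the post top at (255,222).

```bash
python3 - <<'E'
from h import *
T=cam('top');S=cam('side')
f=lambda x,y:(230+x/5-.4,180+y/5-.4)
g=lambda x,y:(245+x/5-.4,195+y/5-.4)
c=[plane(T,f(*p),.012) for p in [(110,342),(660,300),(677,492),(127,538)]]
print(np.array(c),np.mean(c,0))
c2=[plane(S,g(*p),.012) for p in [(55,215),(215,162),(473,488),(302,560)]]
print(np.array(c2),np.mean(c2,0))
for cc in (c,): print([np.arctan2(*(cc[0]-cc[1])[:2])*-1, np.arctan2(*(cc[3]-cc[2])[:2])*-1])
print('post',plane(T,f(391,413),.091),plane(S,g(255,222),.091),tri([(T,f(391,413)),(S,g(255,222))]))
print('button',tri([(T,f(376,246)),(S,g(390,116))]),plane(T,f(376,246),.136))
print('cap',tri([(T,f(363,125)),(S,g(485,60))]))
print('ring',plane(T,f(599,172),.007),'nut',plane(T,f(147,237),.012))
E
```

```text
[[ 0.5654  0.1491  0.012 ]
 [ 0.5834 -0.1287  0.012 ]
 [ 0.4866 -0.1357  0.012 ]
 [ 0.4667  0.141   0.012 ]] [0.5255 0.0064 0.012 ]
[[ 0.4658  0.1411  0.012 ]
 [ 0.5621  0.1462  0.012 ]
 [ 0.5788 -0.1326  0.012 ]
 [ 0.4836 -0.14    0.012 ]] [0.5226 0.0037 0.012 ]
[np.float64(0.06446065634608139), np.float64(0.07172048474445056)]
post [0.5259 0.0061 0.091 ] [0.5261 0.0088 0.091 ] [0.5254 0.0062 0.0933]
button [0.6018 0.0117 0.1312] [0.602  0.0113 0.136 ]
cap [0.6568 0.0167 0.1452]
ring [ 0.6492 -0.0992  0.007 ] nut [0.6184 0.1301 0.012 ]
```

>>> move_arm(plan=[0,0,-0.01,-0.6,0.7,-0.5,0,0,0,-0.03,-1.8,2.2,-1,0,0,0,-0.05,-3.6,4.4,-1.5,0,0,0,-0.08,-5.8,7.1,-2,0,0,0,-0.11,-8.2,10.1,-2.5,0,0,0,-0.14,-10.6,13,-3,0,0,0,-0.17,-13,16,-3.5,0,0,0,-0.2,-15.4,18.9,-4,0,0,0,-0.23,-17.8,21.8,-4.5,0,0,0,-0.26,-20.2,24.8,-5,0,0,0,-0.29,-22.6,27.7,-5,0,0,0,-0.32,-25,30.7,-5,0,0,0,-0.35,-27.4,33.6,-5,0,0,0,-0.38,-29.8,36.6,-5,0,0,0,-0.41,-32.2,39.5,-5,0,0,0,-0.44,-34.4,42.2,-5,0,0,0,-0.47,-36.4,44.7,-5,0,0,0,-0.49,-38,46.6,-5,0,0,0,-0.498,-39.4,48.4,-5,0,0,0,-0.498,-40,49.1,-5,0])

```text
time_s: 1.82
position: [0.5405, -0.0046, 0.2497]
tool_rot: [[-0.064, 0.998, 0.0], [0.998, 0.064, -0.001], [-0.001, 0.0, -1.0]]
ft_force: [-1.6, -0.0, -0.1]
grip_width: -0.0002
```

```bash
python3 - <<'E'
from h import *
import pickle
s=manip.observe();im=manip.read_camera('wrist');cv2.imwrite('pics/w1.png',im);pickle.dump(s,open('w1.pkl','wb'))
print(s['time_s'],s['position'],s['tool_rot'],s['ft_force'],s['grip_width'],s['joints'])
E
```

```text
1.8167 [ 0.5405 -0.0046  0.2497] [[-0.0642  0.9979  0.0004]
 [ 0.9979  0.0642 -0.0012]
 [-0.0012  0.0003 -1.    ]] [-1.5794 -0.0395 -0.1471] -0.00023726418419726397 [-0.4445  0.1845  0.4625  1.5359 -0.0815  1.4402  1.6567]
```

View pics/w1.png

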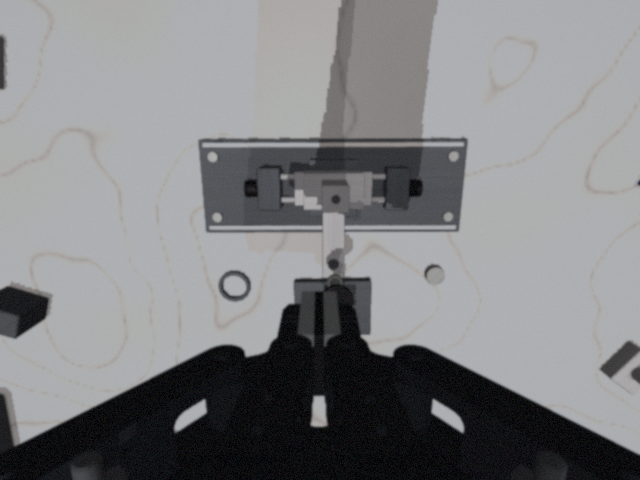

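The wrist view shows the bench squarely aligned. Screws are at (212,157), (454,156), (448,217) and (217,218), and the post top is at about (336,198). The fingers hide the gauge button.

```bash
python3 - <<'E'
from h import *
import pickle
s=pickle.load(open('w1.pkl','rb'));W=cam('wrist',s)
im=cv2.imread('pics/w1.png');cv2.imwrite('pics/w1z.png',cv2.resize(im[125:305,190:480],None,fx=2.7,fy=2.7,interpolation=cv2.INTER_CUBIC))
p=np.array([plane(W,u,.012) for u in [(212,157),(454,156),(448,217),(217,218)]]);print(p,p.mean(0))
for a,b in((0,1),(3,2)):
  d=p[b]-p[a];print(np.arctan2(-d[0],d[1]))
E
```

```text
[[ 0.5005 -0.1199  0.012 ]
 [ 0.4831  0.1322  0.012 ]
 [ 0.5479  0.1362  0.012 ]
 [ 0.5654 -0.1151  0.012 ]] [0.5242 0.0083 0.012 ]
0.0690129591099046
0.06956293693609646
```

View pics/w1z.png

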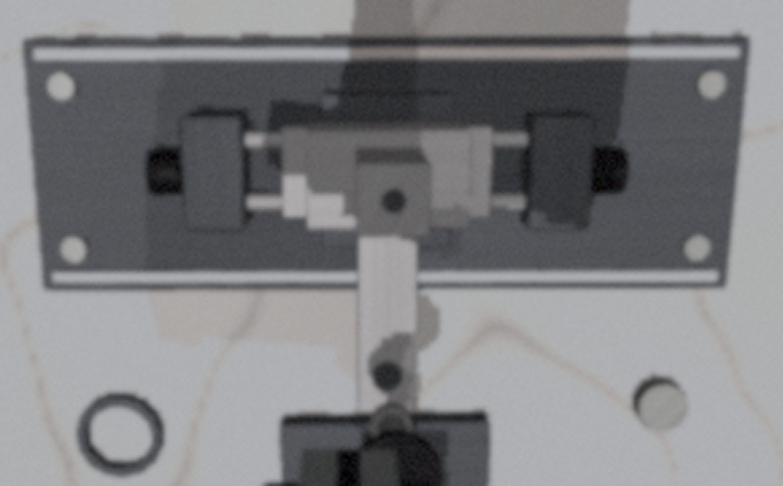

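>>> move_arm(plan=[0,0,0,0.1,0.6,0.8,0,0,0,0,0.3,1.6,2.2,0,0,0,0,0.5,2.8,4,0,0,0,0,0.8,4,6,0,0,0,0,1,5,7.8,0,0,0,0,1.1,5.8,9,0,0,0,0,1.2,6.2,9.7,0,0,0,0,1.2,6.2,10,0,0,0,0,1.2,6.2,10,0])

```text
time_s: 2.62
position: [0.6004, 0.0173, 0.1486]
tool_rot: [[-0.07, 0.998, -0.002], [0.998, 0.07, 0.0], [0.0, -0.002, -1.0]]
ft_force: [0.0, -0.2, -0.3]
grip_width: -0.0002
```

```bash
python3 - <<'E'
from h import *
s=manip.observe();print(s['position'],s['ft_force'])
for n,(x,y) in {'side':(245,195),'top':(230,180)}.items():
    im=manip.read_camera(n)[y:y+120,x:x+160];cv2.imwrite(f'pics/{n}2.png',cv2.resize(im,(640,480),interpolation=cv2.INTER_CUBIC))
E
python3 -c "
import cv2,numpy as np
a=[cv2.resize(cv2.imread('pics/%s2.png'%n),(400,300)) for n in('side','top')];cv2.imwrite('pics/c2.png',np.hstack(a))"
```

```text
[0.6004 0.0173 0.1486] [ 0.0244 -0.2326 -0.3274]
```

View pics/c2.png

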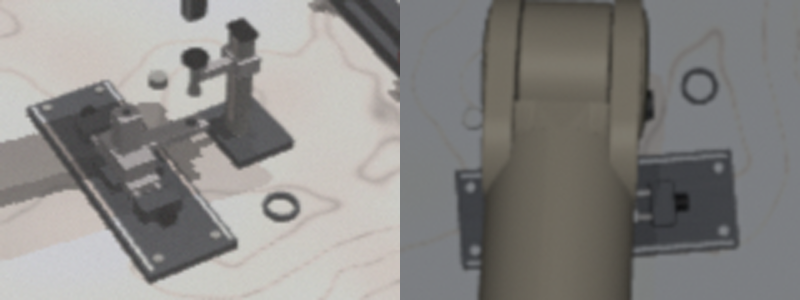

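```bash
python3 - <<'E'
from h import *
s=manip.observe();S=cam('side')
print(s['position'],s['tool_rot'],s['time_s'])
for P in (s['position'],[.602,.0113,.134]):
    u=proj(S,P);print(u,(u-[245,195])*2.5)
im=manip.read_camera('side')[150:270,245:405];cv2.imwrite('pics/s3.png',cv2.resize(im,(800,600),interpolation=cv2.INTER_CUBIC))
E
```

```text
[0.6011 0.0165 0.1502] [[-0.0685  0.9977  0.0009]
 [ 0.9977  0.0685  0.0003]
 [ 0.0003  0.0009 -1.    ]] 2.7167
[321.9102 210.775 ] [192.2755  39.4375]
[323.0078 216.9921] [195.0196  54.9802]
```

View pics/s3.png

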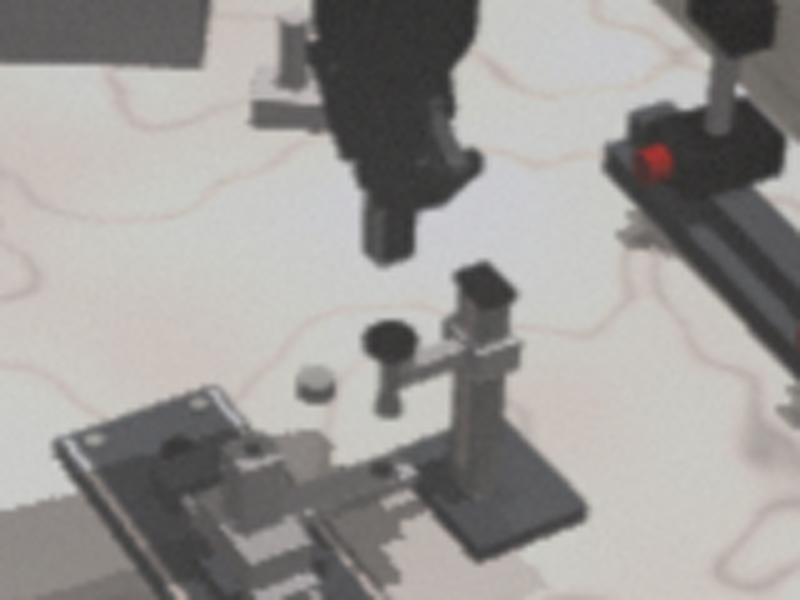

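The side view shows the fingertip at about (388,250), roughly 11 original px higher than the reported TCP projects. I'll check this in the wrist view before pressing.

```bash
python3 - <<'E'
from h import *
s=manip.observe();W=cam('wrist',s)
im=manip.read_camera('wrist')
p=s['position'];R=s['tool_rot']
for q in ([0,0,0],[0.0145,-.011,0],[-.0145,-.011,0],[0,-.011,-.03],[0,-.011,0]): print(q,proj(W,p+R@np.array(q)))
print(proj(W,[.602,.0113,.134]))
cv2.imwrite('pics/w3.png',cv2.convertScaleAbs(im,alpha=1.8,beta=20))
E
```

```text
[0, 0, 0] [320.2345 285.5004]
[0.0145, -0.011, 0] [350.6206 264.0721]
[-0.0145, -0.011, 0] [289.9335 264.0329]
[0, -0.011, -0.03] [320.5964 288.2828]
[0, -0.011, 0] [320.2777 264.0525]
[310.4854 274.2071]
```

View pics/w3.png

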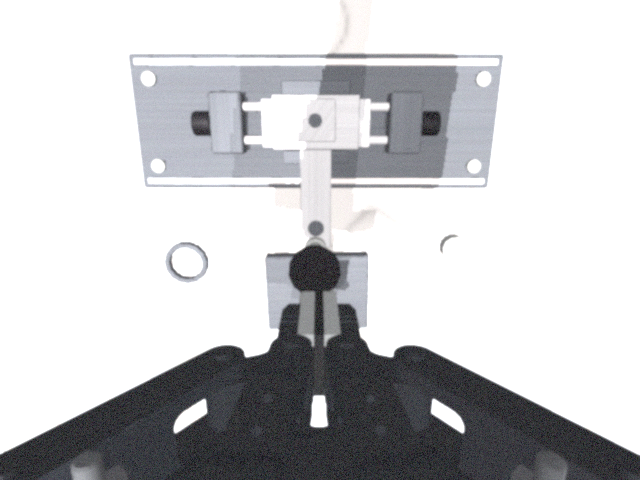

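The brightened wrist view shows the button at (314,269) and the fingertips ending at about v=292. I'll go down slowly and watch the button.

>>> move_arm(plan=[0,0,0,-0.1,-0.1,0.2,0,0,0,0,-0.2,-0.2,0.5,0,0,0,0,-0.3,-0.3,0.8,0,0,0,0,-0.3,-0.3,1.2,0,0,0,0,-0.3,-0.3,1.6,0,0,0,0,-0.3,-0.3,2.0,0,0,0,0,-0.3,-0.3,2.3,0,0,0,0,-0.3,-0.3,2.5,0,0,0,0,-0.3,-0.3,2.5,0])

```text
time_s: 3.57
position: [0.598, 0.013, 0.1237]
tool_rot: [[-0.068, 0.998, -0.001], [0.998, 0.068, -0.0], [-0.0, -0.001, -1.0]]
ft_force: [0.0, -0.1, 0.9]
grip_width: -0.0
```

```bash
python3 - <<'E'
from h import *
s=manip.observe();print(s['position'],s['ft_force'],s['time_s'])
im=manip.read_camera('side')[150:270,245:405];cv2.imwrite('pics/s4.png',cv2.resize(im,(800,600),interpolation=cv2.INTER_CUBIC))
E
```

```text
[0.598  0.013  0.1237] [ 0.0328 -0.1235  0.946 ] 3.5667
```

View pics/s4.png

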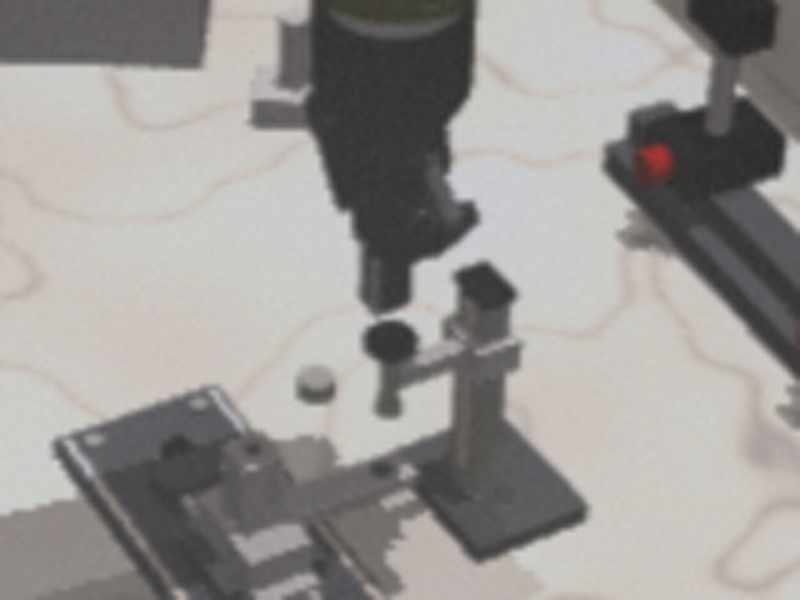

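At TCP z=0.124 the tip at (385,300) is still clearly above the button at (390,340), and the button hasn't moved. The fingers therefore end about 25–30 mm behind the nominal TCP. I'll continue with force checks.

>>> move_arm(plan=[0,0,0,0,0,0.2,0,0,0,0,0,0,0.5,0,0,0,0,0,0,0.8,0,0,0,0,0,0,1.1,0,0,0,0,0,0,1.3,0,0,0,0,0,0,1.3,0])

```text
time_s: 4.12
position: [0.5979, 0.013, 0.1107]
tool_rot: [[-0.068, 0.998, -0.001], [0.998, 0.068, -0.0], [-0.0, -0.001, -1.0]]
ft_force: [-0.3, 1.3, -0.3]
grip_width: 0.0
```

>>> move_arm(plan=[0,0,0,0,0,0.2,0,0,0,0,0,0,0.4,0,0,0,0,0,0,0.6,0,0,0,0,0,0,0.8,0,0,0,0,0,0,1.0,0,0,0,0,0,0,1.0,0])

```text
time_s: 4.62
position: [0.5983, 0.0129, 0.1011]
tool_rot: [[-0.068, 0.998, -0.0], [0.998, 0.068, -0.0], [-0.0, -0.0, -1.0]]
ft_force: [-1.1, -0.1, 1.3]
grip_width: 0.0003
```

```bash
python3 - <<'E'
from h import *
s=manip.observe();print(s['position'],s['ft_force'],s['time_s'])
im=manip.read_camera('side')[150:270,245:405];cv2.imwrite('pics/s5.png',cv2.resize(im,(800,600),interpolation=cv2.INTER_CUBIC))
E
```

```text
[0.5983 0.0129 0.1011] [-1.0825 -0.0576  1.3377] 4.6167
```

View pics/s5.png

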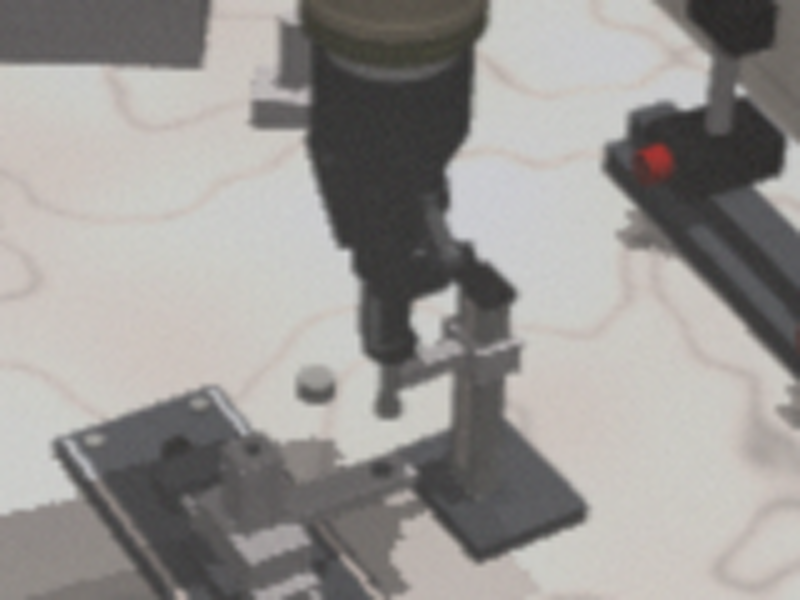

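The tip has now just reached the button and the foot hasn't moved. I'll press on in stages.

>>> move_arm(plan=[0,0,0,0,0,0.2,0,0,0,0,0,0,0.5,0,0,0,0,0,0,0.8,0,0,0,0,0,0,1.1,0,0,0,0,0,0,1.3,0,0,0,0,0,0,1.5,0,0,0,0,0,0,1.5,0])

```text
time_s: 5.25
position: [0.5984, 0.0129, 0.086]
tool_rot: [[-0.068, 0.998, 0.0], [0.998, 0.068, -0.0], [-0.0, 0.0, -1.0]]
ft_force: [0.8, 1.2, 1.6]
grip_width: -0.0001
```

```bash
python3 - <<'E'
from h import *
s=manip.observe();print(s['position'],s['ft_force'],s['time_s'])
im=manip.read_camera('side')[150:270,245:405];cv2.imwrite('pics/s6.png',cv2.resize(im,(800,600),interpolation=cv2.INTER_CUBIC))
E
```

```text
[0.5984 0.0129 0.086 ] [0.8141 1.1542 1.5807] 5.25
```

View pics/s6.png

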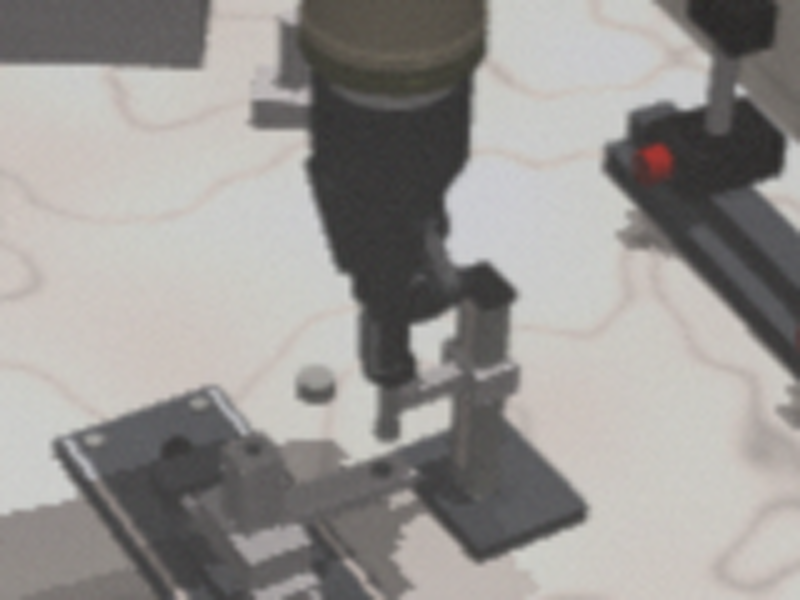

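The slide has followed, with the foot moving from v=412 to 436 (about 13 mm). That puts button contact at TCP z≈0.0985, so tongue contact is expected at about 0.0585.

>>> move_arm(plan=[0,0,0,0,0,0.2,0,0,0,0,0,0,0.5,0,0,0,0,0,0,0.8,0,0,0,0,0,0,1.1,0,0,0,0,0,0,1.4,0,0,0,0,0,0,1.7,0,0,0,0,0,0,1.9,0,0,0,0,0,0,2.0,0,0,0,0,0,0,2.0,0])

```text
time_s: 6.05
position: [0.5984, 0.0129, 0.0662]
tool_rot: [[-0.068, 0.998, 0.0], [0.998, 0.068, -0.0], [-0.0, 0.0, -1.0]]
ft_force: [1.8, 0.2, 3.2]
grip_width: 0.0001
```

```bash
python3 - <<'E'
from h import *
s=manip.observe();print(s['position'],s['ft_force'],s['time_s'])
im=manip.read_camera('side')[150:270,245:405];cv2.imwrite('pics/s7.png',cv2.resize(im,(800,600),interpolation=cv2.INTER_CUBIC))
E
```

```text
[0.5984 0.0129 0.0662] [1.7688 0.1742 3.1507] 6.05
```

View pics/s7.png

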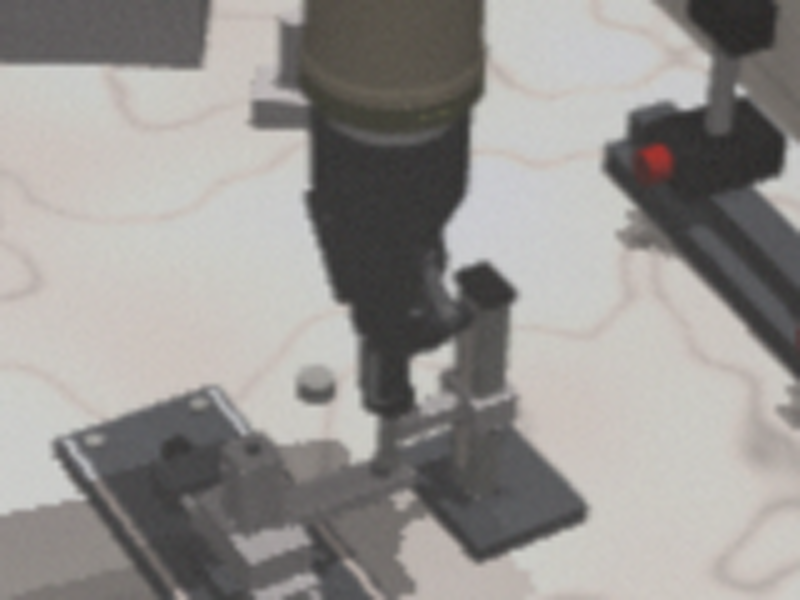

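The foot, at v≈470, is a few mm above the tongue. I'll go down in 1 mm rows.

>>> move_arm(plan=[0,0,0,0,0,0.1,0,0,0,0,0,0,0.2,0,0,0,0,0,0,0.3,0,0,0,0,0,0,0.4,0,0,0,0,0,0,0.5,0,0,0,0,0,0,0.5,0])

```text
time_s: 6.6
position: [0.5985, 0.0129, 0.0619]
tool_rot: [[-0.068, 0.998, 0.0], [0.998, 0.068, 0.0], [0.0, 0.0, -1.0]]
ft_force: [0.2, -1.2, 7.6]
grip_width: 0.0002
```

>>> move_arm(plan=[0,0,0,0,0,0.1,0,0,0,0,0,0,0.15,0,0,0,0,0,0,0.15,0])

```text
time_s: 6.85
position: [0.5985, 0.013, 0.0609]
tool_rot: [[-0.068, 0.998, 0.001], [0.998, 0.068, 0.0], [0.0, 0.001, -1.0]]
ft_force: [-2.1, 0.1, 12.2]
grip_width: 0.0001
```

```bash
python3 - <<'E'
from h import *
for i in range(4):
  im=manip.read_camera('side')
s=manip.observe();print(s['position'],s['ft_force'],s['moment'],s['time_s'])
im=im[180:270,265:385];cv2.imwrite('pics/s8.png',cv2.resize(im,(800,600),interpolation=cv2.INTER_CUBIC))
E
```

```text
[0.5986 0.013  0.0609] [-1.6976  0.3892 11.4282] [-0.0608  0.555   0.0121] 7.05
```

View pics/s8.png

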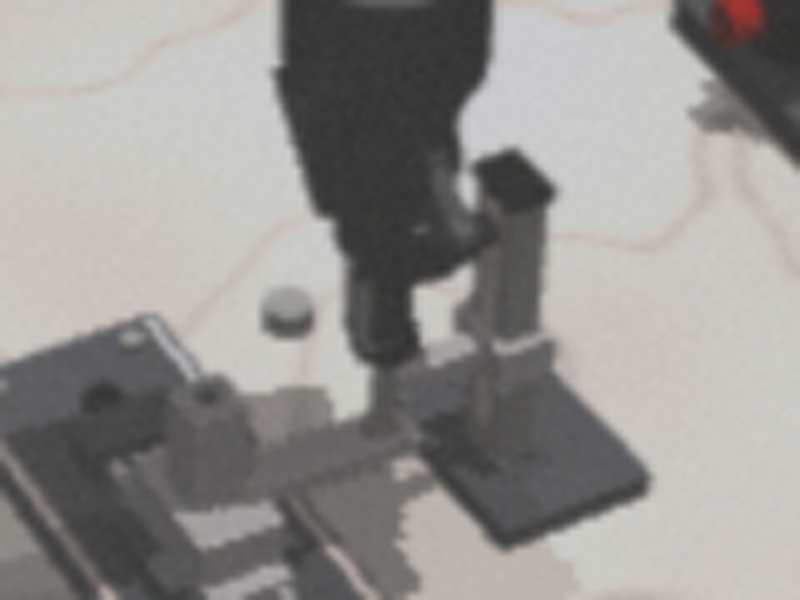

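The foot rests on the tongue at about (385,425) with roughly 11 N, against about 4 N from the spring alone. Now I'll release, rise, then move over the post and open.

>>> move_arm(plan=[0,0,0,0,0,-0.3,0,0,0,0,0,0,-1,0,0,0,0,0,0,-2,0,0,0,0,0,0,-3.2,0,0,0,0,0,0,-4.5,0,0,0,0,0,0,-6,0,0,0,0,0,0,-7.5,0,0,0,0,0,0,-9,0,0,0,0,0,0,-10.3,0,0,0,0,0,-0.5,-11.2,0.3,0,0,0,-0.1,-1.7,-11.8,1,0,0,0,-0.1,-3.2,-12,1,0,0,0,-0.1,-4.7,-12,1,0,0,0,-0.1,-6,-12,1,0,0,0,-0.1,-7,-12,1,0,0,0,-0.1,-7.4,-12,1,0,0,0,-0.1,-7.4,-12,1,0,0,0,-0.1,-7.4,-12,1])

```text
time_s: 8.55
position: [0.5245, 0.007, 0.1801]
tool_rot: [[-0.068, 0.998, 0.0], [0.998, 0.068, 0.0], [0.0, 0.0, -1.0]]
ft_force: [0.4, 1.0, 0.5]
grip_width: 0.0854
```

```bash
python3 - <<'E'
from h import *
import pickle
s=manip.observe();W=cam('wrist',s)
im=manip.read_camera('wrist');cv2.imwrite('pics/w9.png',cv2.convertScaleAbs(im,alpha=1.4,beta=10))
pickle.dump(s,open('w9.pkl','wb'))
print(s['position'],s['tool_rot'],s['ft_force'],s['time_s'],s['grip_width'])
im=manip.read_camera('side')[150:270,245:405];cv2.imwrite('pics/s9.png',cv2.resize(im,(800,600),interpolation=cv2.INTER_CUBIC))
print(proj(W,[.525,.0068,.091]))
E
```

```text
[0.5245 0.007  0.1801] [[-0.0684  0.9977  0.    ]
 [ 0.9977  0.0684  0.0002]
 [ 0.0002  0.0001 -1.    ]] [0.4455 1.0373 0.4718] 8.55 0.08541201724846231
[319.3066 238.3967]
```

View pics/w9.png

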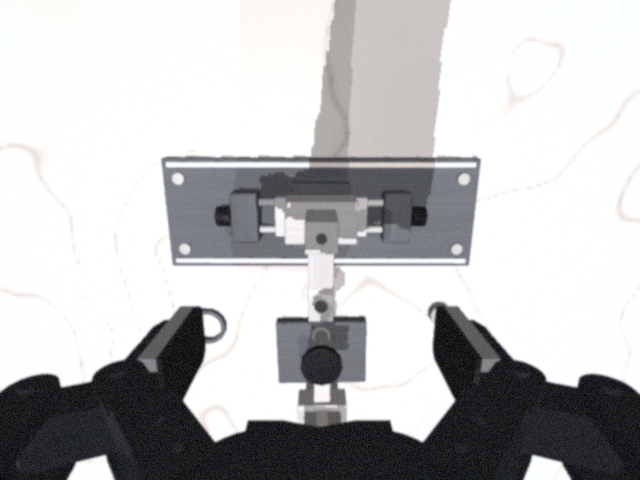

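View pics/s9.png

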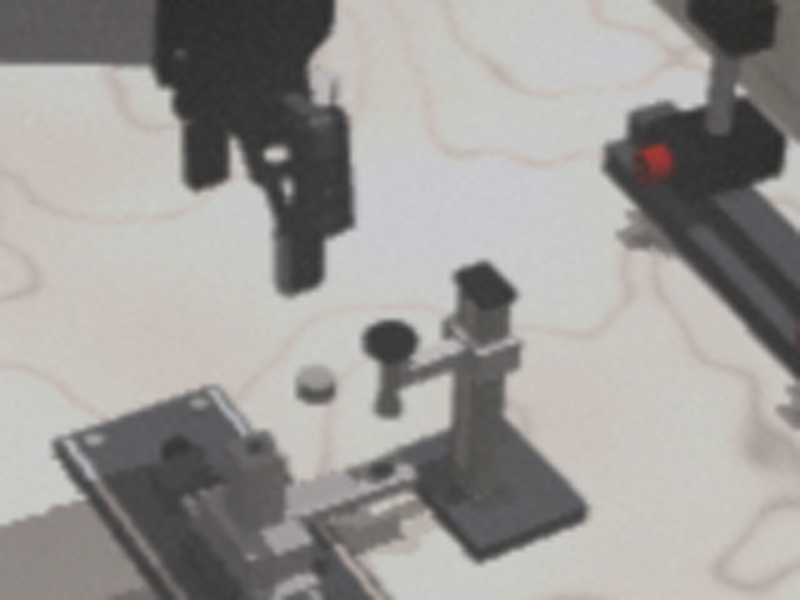

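The gauge has sprung back, with the foot at (388,408). In the wrist view the post hole is at (321.5,238.5), matching the prediction within about 1 mm, and the open tips are at (203,308) and (433,308), about 43 mm behind the TCP. I'll descend around the post.

>>> move_arm(plan=[0,0,0,0,0,0.5,1,0,0,0,0.1,0,1.5,1,0,0,0,0.1,0,3,1,0,0,0,0.1,0,5,1,0,0,0,0.1,0,7,1,0,0,0,0.1,0,9,1,0,0,0,0.1,0,11,1,0,0,0,0.1,0,12.5,1,0,0,0,0.1,0,13.7,1,0,0,0,0.1,0,14.6,1,0,0,0,0.1,0,15.2,1,0,0,0,0.1,0,15.5,1,0,0,0,0.1,0,15.5,1])

```text
time_s: 9.73
position: [0.5242, 0.0078, 0.0243]
tool_rot: [[-0.068, 0.998, -0.001], [0.998, 0.068, -0.0], [-0.0, -0.001, -1.0]]
ft_force: [-0.3, -0.5, 0.5]
grip_width: 0.0858
```

```bash
python3 - <<'E'
from h import *
s=manip.observe();W=cam('wrist',s)
im=manip.read_camera('wrist');a=cv2.convertScaleAbs(im,alpha=1.4,beta=10)
print(s['position'],s['ft_force'],s['time_s'],s['grip_width'])
im=manip.read_camera('side')[180:270,245:365];b=cv2.resize(im,(400,300),interpolation=cv2.INTER_CUBIC)
cv2.imwrite('pics/c10.png',np.hstack([cv2.resize(a,(400,300)),b]))
E
```

```text
[0.5242 0.0078 0.0243] [-0.3271 -0.5407  0.5131] 9.7333 0.0858177885753275
```

View pics/c10.png

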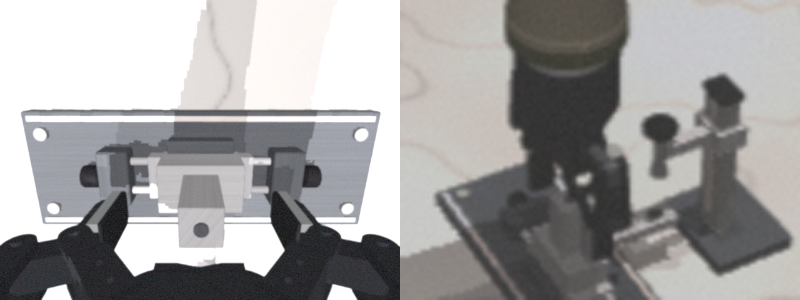

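The fingers straddle the post evenly, with tips at (128,205) and (272,205) and the post at 202. I'll lower 4 mm more and close.

>>> move_arm(plan=[0,0,0,0,0,0.2,1,0,0,0,0,0,0.4,0.7,0,0,0,0,0,0.4,0.4,0,0,0,0,0,0.4,0.2,0,0,0,0,0,0.4,0,0,0,0,0,0,0.4,0,0,0,0,0,0,0.4,0,0,0,0,0,0,0.4,0,0,0,0,0,0,0.4,0,0,0,0,0,0,0.4,0])

```text
time_s: 10.67
position: [0.5246, 0.008, 0.0212]
tool_rot: [[-0.068, 0.998, 0.0], [0.998, 0.068, 0.0], [0.0, 0.0, -1.0]]
ft_force: [-2.6, 0.9, 5.7]
grip_width: 0.023
```

```bash
python3 - <<'E'
from h import *
s=manip.observe();W=cam('wrist',s)
im=manip.read_camera('wrist');a=cv2.convertScaleAbs(im,alpha=1.4,beta=10)
print(s['position'],s['ft_force'],s['moment'],s['time_s'],s['grip_width'])
im=manip.read_camera('side')[200:275,270:370];b=cv2.resize(im,(400,300),interpolation=cv2.INTER_CUBIC)
cv2.imwrite('pics/c11.png',np.hstack([cv2.resize(a,(400,300)),b]))
E
```

```text
[0.5246 0.008  0.0212] [-2.6305  0.915   5.7132] [ 0.1292  0.3823 -0.047 ] 10.6667 0.023048443729717445
```

View pics/c11.png

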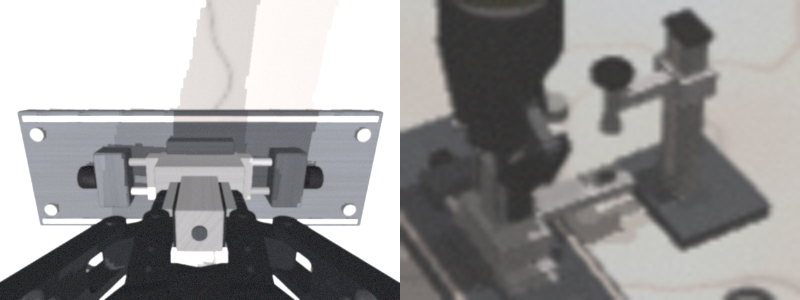

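The post is gripped with an opening of 23 mm. Next I'll check camera scale against the plate and work out the rocking path.

```bash
cat > rock.py <<'E'
import numpy as np
# carrier-frame 2D (y,z) mm. TCP in carrier frame:
T0=np.array([0,9.2])
def R(a):c,s=np.cos(a),np.sin(a);return np.array([[c,-s],[s,c]])
def path(o,a0,a1,piv,n):
    """o=carrier origin world(y,z), angle a0->a1 about carrier point piv; returns list (angle,origin)"""
    P=o+R(a0)@piv;out=[]
    for k in range(1,n+1):
        a=a0+(a1-a0)*(0.5-0.5*np.cos(np.pi*k/n))
        out.append((a,P-R(a)@piv))
    return out
def rows(st,start):
    a0,o0=start;t0=o0+R(a0)@T0
    for a,o in st:
        d=R(a0).T@(o+R(a)@T0-t0)
        # tool x=carrier y, tool z=-carrier z, tool y=bench x
        print([0,round(a-a0,3),0,round(d[0]/10,2),0,round(-d[1]/10,2),0])
E
python3 - <<'E'
from h import *
import pickle
from rock import *
s=pickle.load(open('w1.pkl','rb'));W=cam('wrist',s)
c=[plane(W,(190+x/2.7,125+y/2.7),.012) for x,y in [(25,42),(748,40),(723,287),(45,287)]]
print([np.linalg.norm(c[i]-c[(i+1)%4]) for i in range(4)])
L=np.array([30,0]);Rr=np.array([-30,0]);t=np.radians(9)
st=path(np.zeros(2),0,-t,L,10);rows(st,(0,np.zeros(2)))
E
```

```text
[np.float64(0.27646284254289183), np.float64(0.09728856686301042), np.float64(0.27662108062910745), np.float64(0.09661994097984579)]
[0, np.float64(-0.004), 0, np.float64(0.0), 0, np.float64(-0.01), 0]
[0, np.float64(-0.015), 0, np.float64(0.01), 0, np.float64(-0.04), 0]
[0, np.float64(-0.032), 0, np.float64(0.03), 0, np.float64(-0.1), 0]
[0, np.float64(-0.054), 0, np.float64(0.05), 0, np.float64(-0.16), 0]
[0, np.float64(-0.079), 0, np.float64(0.08), 0, np.float64(-0.23), 0]
[0, np.float64(-0.103), 0, np.float64(0.11), 0, np.float64(-0.3), 0]
[0, np.float64(-0.125), 0, np.float64(0.14), 0, np.float64(-0.37), 0]
[0, np.float64(-0.142), 0, np.float64(0.16), 0, np.float64(-0.42), 0]
[0, np.float64(-0.153), 0, np.float64(0.18), 0, np.float64(-0.45), 0]
[0, np.float64(-0.157), 0, np.float64(0.18), 0, np.float64(-0.46), 0]
```

>>> move_arm(plan=[0,-0.004,0,0,0,-0.01,0,0,-0.015,0,0.01,0,-0.04,0,0,-0.032,0,0.03,0,-0.1,0,0,-0.054,0,0.05,0,-0.16,0,0,-0.079,0,0.08,0,-0.23,0,0,-0.079,0,0.08,0,-0.23,0])

```text
time_s: 11.27
position: [0.5245, 0.0094, 0.0233]
tool_rot: [[-0.07, 0.998, 0.006], [0.994, 0.07, -0.081], [-0.082, -0.0, -0.997]]
ft_force: [-1.7, -1.0, 3.7]
grip_width: 0.0235
```

```bash
cat > look.py <<'E'
from h import *
import sys
n=sys.argv[1]
s=manip.observe()
print(s['position'],s['tool_rot'][:,2],s['ft_force'],s['moment'],s['time_s'],s['grip_width'])
a=cv2.convertScaleAbs(manip.read_camera('wrist'),alpha=1.4,beta=10)[200:440,160:480]
b=manip.read_camera('side')[200:275,270:370];b=cv2.resize(b,(400,300),interpolation=cv2.INTER_CUBIC)
cv2.imwrite(f'pics/{n}.png',np.hstack([cv2.resize(a,(400,300)),b]))
E
python3 look.py c12
```

```text
[0.5245 0.0094 0.0233] [ 0.0057 -0.0814 -0.9967] [-1.717  -0.954   3.7447] [ 0.1005  0.3175 -0.1122] 11.2667 0.02353265928279449
```

View pics/c12.png

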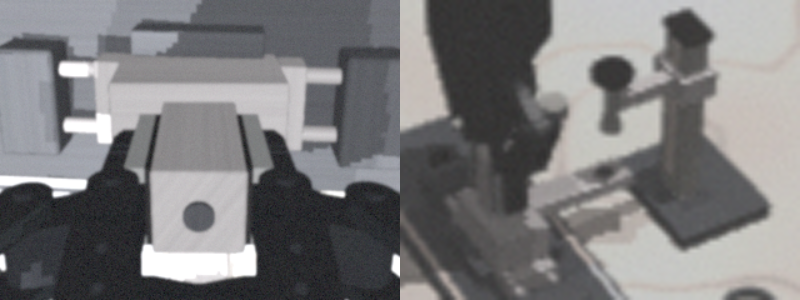

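The lean has started, the post is unchanged relative to the fingers with its hole at (199,216), and forces are low. I'll continue.

```bash
python3 - <<'E'
from rock import *
L=np.array([30,0]);t=np.radians(9)
z=np.zeros(2)
a0=-.079;o0=L-R(a0)@L
rows(path(o0,a0,-t,L,6),(a0,o0))
E
```

```text
[0, np.float64(-0.005), 0, np.float64(0.0), 0, np.float64(-0.02), 0]
[0, np.float64(-0.02), 0, np.float64(0.02), 0, np.float64(-0.06), 0]
[0, np.float64(-0.039), 0, np.float64(0.04), 0, np.float64(-0.12), 0]
[0, np.float64(-0.059), 0, np.float64(0.06), 0, np.float64(-0.17), 0]
[0, np.float64(-0.073), 0, np.float64(0.07), 0, np.float64(-0.22), 0]
[0, np.float64(-0.078), 0, np.float64(0.08), 0, np.float64(-0.23), 0]
```

>>> move_arm(plan=[0,-0.005,0,0,0,-0.02,0,0,-0.02,0,0.02,0,-0.06,0,0,-0.04,0,0.04,0,-0.12,0,0,-0.06,0,0.06,0,-0.17,0,0,-0.073,0,0.07,0,-0.22,0,0,-0.078,0,0.08,0,-0.23,0,0,-0.078,0,0.08,0,-0.23,0,0,-0.078,0,0.08,0,-0.23,0])

```text
time_s: 12.03
position: [0.5245, 0.0095, 0.0255]
tool_rot: [[-0.067, 0.998, 0.011], [0.985, 0.068, -0.156], [-0.156, 0.0, -0.988]]
ft_force: [-0.9, -1.5, 2.9]
grip_width: 0.0238
```

```bash
python3 look.py c13
```

```text
[0.5245 0.0095 0.0255] [ 0.0108 -0.1561 -0.9877] [-0.9194 -1.545   2.9152] [0.1933 0.136  0.0134] 12.0333 0.023814748472057643
```

View pics/c13.png

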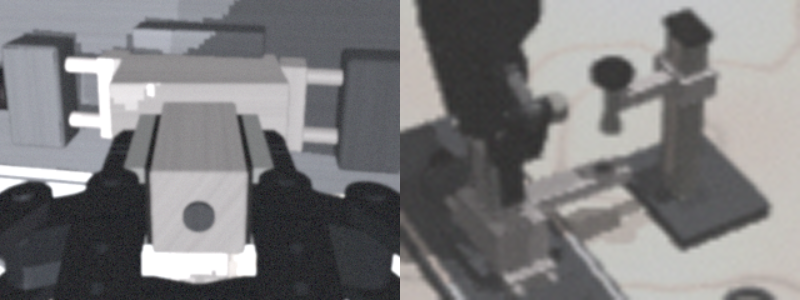

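The carrier leans 9° to the left along with the tool, and the post hasn't slipped in the pads. Next I'll rock to the right, about the raised right edge.

```bash
python3 - <<'E'
from rock import *
L=np.array([30,0]);Q=-L;t=np.radians(9)
a=-t;o=L-R(a)@L
p=path(o,a,0.02,Q,9);rows(p,(a,o));print()
a,o=p[-1];print(o)
p=path(o,a,t,Q,8);rows(p,(a,o));print(p[-1])
E
```

```text
[0, np.float64(0.005), 0, np.float64(-0.0), 0, np.float64(-0.02), 0]
[0, np.float64(0.021), 0, np.float64(-0.02), 0, np.float64(-0.06), 0]
[0, np.float64(0.044), 0, np.float64(-0.04), 0, np.float64(-0.13), 0]
[0, np.float64(0.073), 0, np.float64(-0.08), 0, np.float64(-0.22), 0]
[0, np.float64(0.104), 0, np.float64(-0.11), 0, np.float64(-0.31), 0]
[0, np.float64(0.133), 0, np.float64(-0.15), 0, np.float64(-0.39), 0]
[0, np.float64(0.156), 0, np.float64(-0.18), 0, np.float64(-0.46), 0]
[0, np.float64(0.172), 0, np.float64(-0.2), 0, np.float64(-0.5), 0]
[0, np.float64(0.177), 0, np.float64(-0.21), 0, np.float64(-0.51), 0]

[0.73269976 9.9860279 ]
[0, np.float64(0.005), 0, np.float64(-0.0), 0, np.float64(-0.02), 0]
[0, np.float64(0.02), 0, np.float64(-0.02), 0, np.float64(-0.06), 0]
[0, np.float64(0.042), 0, np.float64(-0.04), 0, np.float64(-0.13), 0]
[0, np.float64(0.069), 0, np.float64(-0.07), 0, np.float64(-0.2), 0]
[0, np.float64(0.095), 0, np.float64(-0.1), 0, np.float64(-0.28), 0]
[0, np.float64(0.117), 0, np.float64(-0.13), 0, np.float64(-0.34), 0]
[0, np.float64(0.132), 0, np.float64(-0.15), 0, np.float64(-0.39), 0]
[0, np.float64(0.137), 0, np.float64(-0.15), 0, np.float64(-0.4), 0]
(np.float64(0.15707963267948966), array([ 0.36934978, 14.07910185]))
```

>>> move_arm(plan=[0,0.005,0,0,0,-0.02,0,0,0.021,0,-0.02,0,-0.06,0,0,0.044,0,-0.04,0,-0.13,0,0,0.073,0,-0.08,0,-0.22,0,0,0.104,0,-0.11,0,-0.31,0,0,0.133,0,-0.15,0,-0.39,0,0,0.156,0,-0.18,0,-0.46,0,0,0.172,0,-0.2,0,-0.5,0,0,0.177,0,-0.21,0,-0.51,0,0,0.177,0,-0.21,0,-0.51,0])

```text
time_s: 12.97
position: [0.5244, 0.0083, 0.0304]
tool_rot: [[-0.068, 0.998, -0.002], [0.997, 0.068, 0.02], [0.02, -0.0, -1.0]]
ft_force: [3.4, 0.4, -5.3]
grip_width: 0.0235
```

```bash
python3 look.py c14
```

```text
[0.5244 0.0083 0.0304] [-0.0015  0.0203 -0.9998] [ 3.4002  0.4486 -5.3492] [-0.0291 -0.8374  0.0925] 12.9667 0.023549288280244683
```

View pics/c14.png

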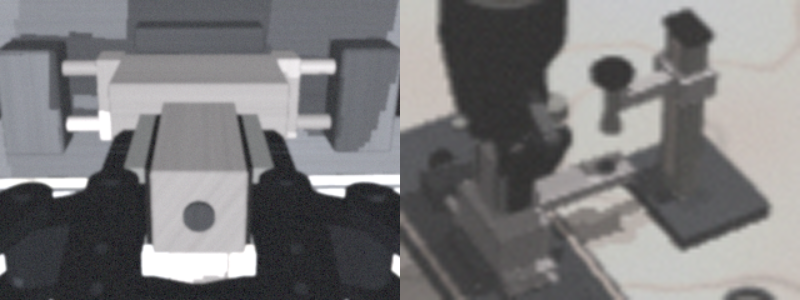

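The carrier is back upright, about 9 mm higher, and has not slipped. Now I'll lean it right.

>>> move_arm(plan=[0,0.005,0,0,0,-0.02,0,0,0.02,0,-0.02,0,-0.06,0,0,0.042,0,-0.04,0,-0.13,0,0,0.069,0,-0.07,0,-0.2,0,0,0.095,0,-0.1,0,-0.28,0,0,0.117,0,-0.13,0,-0.34,0,0,0.132,0,-0.15,0,-0.39,0,0,0.137,0,-0.15,0,-0.4,0,0,0.137,0,-0.15,0,-0.4,0,0,0.137,0,-0.15,0,-0.4,0])

```text
time_s: 13.9
position: [0.5239, 0.0093, 0.0349]
tool_rot: [[-0.069, 0.998, -0.012], [0.985, 0.07, 0.16], [0.16, -0.001, -0.987]]
ft_force: [1.4, 5.6, -4.1]
grip_width: 0.0231
```

```bash
python3 look.py c15; python3 - <<'E'
from rock import *
L=np.array([30,0]);Q=-L;t=np.radians(9)
a=t;o=np.array([.37,14.08])
p=path(o,a,-t,L,14);rows(p,(a,o));print(p[-1]);a,o=p[-1]
print(o)
# upright at (0,24)
st=[(a*(1-f),o+(np.array([0,24.])-o)*f) for f in (.05,.2,.4,.6,.8,.95,1)];rows(st,(a,o))
E
```

```text
[0.5239 0.0093 0.0349] [-0.0123  0.1597 -0.9871] [ 1.4352  5.6493 -4.0806] [ 1.3877 -0.2626 -0.0363] 13.9 0.023131401418340504
[0, np.float64(-0.004), 0, np.float64(0.0), 0, np.float64(-0.01), 0]
[0, np.float64(-0.016), 0, np.float64(0.01), 0, np.float64(-0.05), 0]
[0, np.float64(-0.034), 0, np.float64(0.03), 0, np.float64(-0.1), 0]
[0, np.float64(-0.059), 0, np.float64(0.06), 0, np.float64(-0.18), 0]
[0, np.float64(-0.089), 0, np.float64(0.09), 0, np.float64(-0.26), 0]
[0, np.float64(-0.122), 0, np.float64(0.13), 0, np.float64(-0.36), 0]
[0, np.float64(-0.157), 0, np.float64(0.18), 0, np.float64(-0.46), 0]
[0, np.float64(-0.192), 0, np.float64(0.23), 0, np.float64(-0.56), 0]
[0, np.float64(-0.225), 0, np.float64(0.28), 0, np.float64(-0.65), 0]
[0, np.float64(-0.255), 0, np.float64(0.33), 0, np.float64(-0.73), 0]
[0, np.float64(-0.28), 0, np.float64(0.37), 0, np.float64(-0.79), 0]
[0, np.float64(-0.299), 0, np.float64(0.4), 0, np.float64(-0.84), 0]
[0, np.float64(-0.31), 0, np.float64(0.42), 0, np.float64(-0.87), 0]
[0, np.float64(-0.314), 0, np.float64(0.43), 0, np.float64(-0.88), 0]
(np.float64(-0.15707963267948966), array([ 0.37     , 23.4660679]))
[ 0.37      23.4660679]
[0, np.float64(0.008), 0, np.float64(-0.01), 0, np.float64(-0.0), 0]
[0, np.float64(0.031), 0, np.float64(-0.04), 0, np.float64(-0.01), 0]
[0, np.float64(0.063), 0, np.float64(-0.08), 0, np.float64(-0.02), 0]
[0, np.float64(0.094), 0, np.float64(-0.11), 0, np.float64(-0.02), 0]
[0, np.float64(0.126), 0, np.float64(-0.15), 0, np.float64(-0.03), 0]
[0, np.float64(0.149), 0, np.float64(-0.18), 0, np.float64(-0.03), 0]
[0, np.float64(0.157), 0, np.float64(-0.19), 0, np.float64(-0.04), 0]
```

View pics/c15.png

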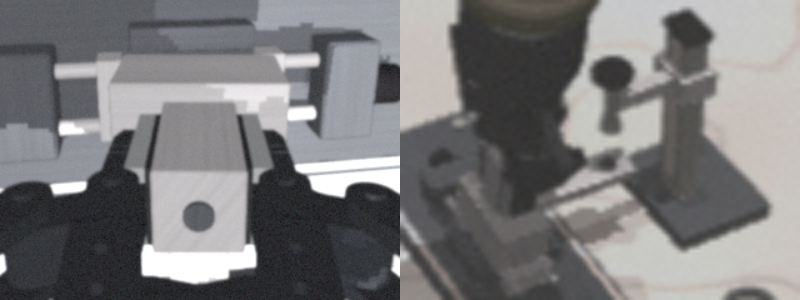

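It now leans 9° right, and the left (+y) end is out of its jaw. I'll lean left again to draw the right end out.

>>> move_arm(plan=[0,-0.004,0,0,0,-0.01,0,0,-0.016,0,0.01,0,-0.05,0,0,-0.034,0,0.03,0,-0.1,0,0,-0.059,0,0.06,0,-0.18,0,0,-0.089,0,0.09,0,-0.26,0,0,-0.122,0,0.13,0,-0.36,0,0,-0.157,0,0.18,0,-0.46,0,0,-0.192,0,0.23,0,-0.56,0,0,-0.225,0,0.28,0,-0.65,0,0,-0.255,0,0.33,0,-0.73,0,0,-0.28,0,0.37,0,-0.79,0,0,-0.299,0,0.4,0,-0.84,0,0,-0.31,0,0.42,0,-0.87,0,0,-0.314,0,0.43,0,-0.88,0,0,-0.314,0,0.43,0,-0.88,0])

```text
time_s: 15.25
position: [0.524, 0.0098, 0.044]
tool_rot: [[-0.068, 0.998, 0.01], [0.985, 0.068, -0.156], [-0.156, -0.001, -0.988]]
ft_force: [0.1, -0.4, -4.2]
grip_width: 0.0234
```

```bash
python3 look.py c16
```

```text
[0.524  0.0098 0.044 ] [ 0.0098 -0.1557 -0.9878] [ 0.1143 -0.4358 -4.1672] [ 0.3324 -0.0078 -0.0048] 15.25 0.023446378208282912
```

View pics/c16.png

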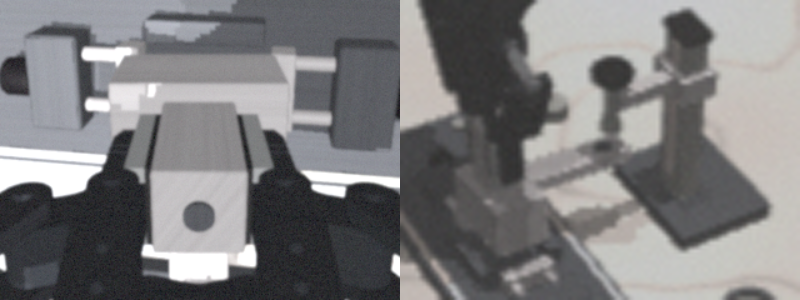

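It is free, with the wrist carrying about 4 N. Next I'll set it upright 24 mm above its seat, which leaves 10 mm of clearance.

>>> move_arm(plan=[0,0.008,0,-0.01,0,-0.01,0,0,0.031,0,-0.04,0,-0.03,0,0,0.063,0,-0.08,0,-0.04,0,0,0.094,0,-0.11,0,-0.05,0,0,0.126,0,-0.15,0,-0.06,0,0,0.149,0,-0.18,0,-0.06,0,0,0.157,0,-0.19,0,-0.06,0,0,0.157,0,-0.19,0,-0.06,0,0,0.157,0,-0.19,0,-0.06,0,0,0.157,0,-0.19,0,-0.06,0])

```text
time_s: 16.18
position: [0.5244, 0.0083, 0.0449]
tool_rot: [[-0.069, 0.998, -0.0], [0.998, 0.069, -0.0], [-0.0, -0.0, -1.0]]
ft_force: [-0.9, -0.1, -2.4]
grip_width: 0.0237
```

```bash
python3 look.py c17; python3 - <<'E'
from h import *
im=manip.read_camera('side')[185:275,270:390];cv2.imwrite('pics/s17.png',cv2.resize(im,(800,600),interpolation=cv2.INTER_CUBIC))
s=manip.observe();print(s['tool_rot'],s['qvel'])
E
```

```text
[0.5244 0.0083 0.0449] [-0.0002 -0.0003 -1.    ] [-0.9131 -0.1389 -2.4088] [ 0.0297 -0.0175 -0.0014] 16.1833 0.023670685424010796
[[-0.0693  0.9976 -0.0002]
 [ 0.9976  0.0693 -0.0002]
 [-0.0002 -0.0003 -1.    ]] [ 0.0012 -0.0004  0.0027  0.     -0.0003  0.0018  0.001 ]
```

View pics/c17.png

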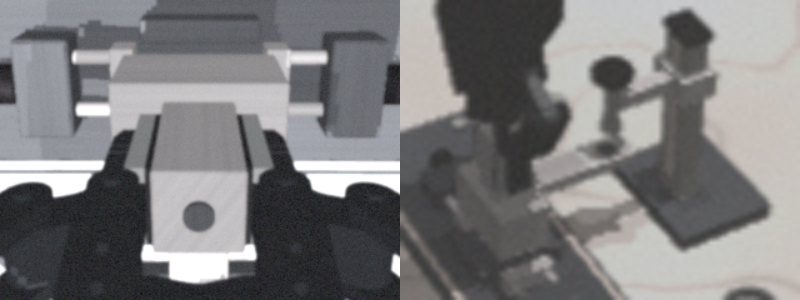

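View pics/s17.png

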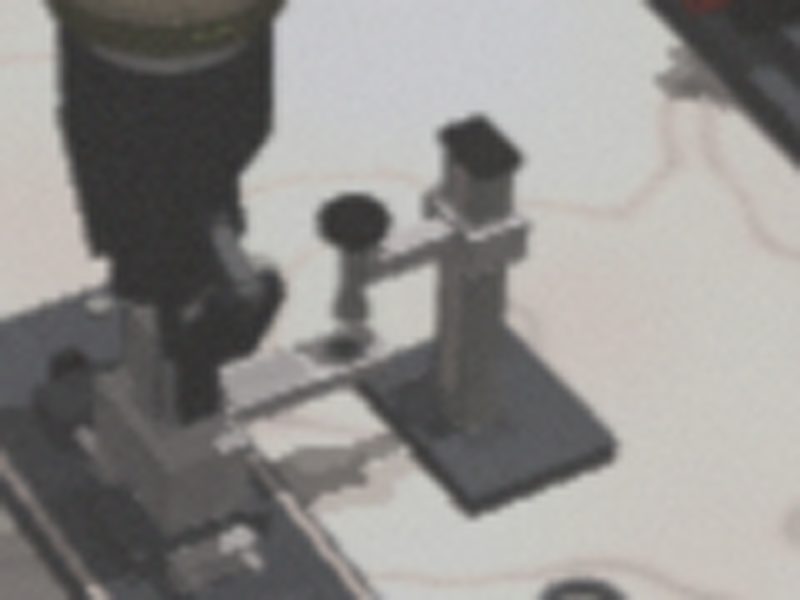

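The post is still at (199,216) in the grip, the tool is vertical, and the tongue is about 14 mm below the gauge foot. It has risen 23.7 mm, so it is about 10 mm clear. I'll hand in.

```bash
python3 -c "
from bench import manip
print(manip.close_job()); s=manip.observe(); print(s['position'],s['time_s'],s['ft_force'])"
```

```text
the job is handed in; nothing more can be done
None
the job is handed in; nothing more can be done
```

The carrier is free: I handed the job in at about 16 s with it still gripped, upright and still above the clamp.

- **Gauge:** I pressed the button down until the foot rested on the tongue. The wrist force rose to about 12 N there, against about 4 N for the spring alone. On release the slide went back to the top.
- **Rocking:** I gripped the square post and leaned the carrier about 9° left, 9° right and 9° left again. The left end came out of its jaw on the right lean, and the right end on the last left lean. The pads did not slip, and the wrist force read under 15 N at every check.
- **Last checks:** The tool is vertical and lateral drift is under 1 mm. The carrier sits 23.7 mm above its seat, about 10 mm clear of the clamp. The wrist reads about 2.4 N, roughly the carrier's weight. The gauge foot is about 14 mm above the tongue and not touched.

**Disagreement:** The fingertips end about 35 mm behind the stated TCP when shut and about 43 mm when open, though the TCP is said to lie at their very end. I saw this in both the side and wrist pictures, and button contact confirmed it, so I worked from the measured tips.

**Not checked:** I did not take a final picture of the loose things further away, but the arm's path stayed clear of them. I could not read the state after handing in.

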